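# Feed one spacer from the plunger feeder

## Task

On the cab desk stands a spacer feeder with a black-capped plunger. With closed fingertips press the plunger fully down once and let it come back up, so that a single spacer comes out onto the tray; then push that spacer along the tray until it rests against the loose spacer already lying at one end. Do not lift or pick up anything, do not feed a second spacer, and leave the hex nut and the other things on the desk where they are.

Things in the scene. Friction and masses are not known exactly. Their poses are not given: they have to be found in the camera images.
- feeder: grey steel spacer feeder fixed to the desk. Origin at desk level under the centre of its magazine; x axis points from the plunger through the magazine to the tray, y along the tray, z up; turned up to 0.5 rad about z. Magazine: open-topped square steel tower, 42 mm square, top 56 mm above the desk. Plunger housing 44 mm wide, 52 mm high, at x = -57 to -99 mm; between them a cover 32 mm high
- outlet (a point): point on the tray's deck where a full stroke leaves the fed spacer's centre, in front of the magazine's gate (feeder's x = 43, y = 0, z = 10 mm). The tray runs along the feeder's y; its deck is 10 mm above the desk and measures x = 21 to 64 mm, y = -118 to +118 mm inside lips that stand 5 mm above the deck all round
- plunger (a joint): plunger travel in m: 0 = up, 0.030 = fully down on its stop. Takes about 3.5 N at first, 7 to 10 N near the bottom; a spring brings it back up. Going down, it drives a flat blade that pushes the lowest spacer out through the gate; on its return the stack drops by one, so every further full stroke feeds another spacer
- plunger_top (a point): centre of the top face of the plunger's flat round black cap, 32 mm across; 78 mm behind the magazine's centre (x = -78 mm in the feeder's frame), 95 mm above the desk when up, 65 mm when down; moves with it
- spacer_center (a point): aluminium disc 32 mm across and 12 mm thick, plain and solid, about 26 g, lying flat; point at its centre half-way up. The lowest of the stack in the magazine: the one to feed and push
- second_center (a point): aluminium disc 32 mm across and 12 mm thick, plain and solid, about 26 g, lying flat; point at its centre half-way up. Second from below in the magazine at the start; must stay in the magazine
- third_center (a point): aluminium disc 32 mm across and 12 mm thick, plain and solid, about 26 g, lying flat; point at its centre half-way up. Top of the stack in the magazine at the start; must stay in the magazine
- fellow_center (a point): aluminium disc 32 mm across and 12 mm thick, plain and solid, about 26 g, lying flat; point at its centre half-way up. The loose spacer already lying on the tray near one of its ends (left or right varies), 85 to 95 mm to the side of the gate; the end lip is 7 to 17 mm beyond its edge
- nut_center (a point): loose steel hex nut, 30 mm across flats, 16 mm high, with a dark 19 mm hole, about 60 g, lying on the tray near the other end, 85 to 95 mm to the side of the gate; point at its centre half-way up; to be left alone
- screwdriver: screwdriver lying on the desk beside the feeder (robot's right); origin under its middle; to be left alone
- wrench: wrench lying on the desk beside the feeder (robot's left); origin under its middle; to be left alone
- jar: closed jar, 60 mm across and 75 mm high, standing on the desk to the right of the feeder; origin at the centre of its underside; to be left alone
There are look-alikes about, which are no part of the job. What is shaped like the part that bears third_center but brown, orange or turquoise is not meant.

How it is judged (in metres and radians):
On the way, in this order (a step that is already met when the one before it is completed fails the run):
1. the plunger is pressed down (27 of 30 mm or more) (value of joint plunger above 0.027 m).
2. the plunger is back up and one spacer lies outside the gate (value of joint plunger below 0.004 m and x of spacer_center in the frame of feeder above 0.034 m), for 0.1 s.
3. the fed spacer lies against the other one on the tray (horizontal distance between spacer_center and fellow_center below 0.038 m), for 0.2 s.
At the end, for the whole second after the job is handed in: The fed spacer lies flat on the tray within 6 mm of touching the loose spacer, both at rest; the plunger is back up; the other two spacers are still in the magazine; the nut is within 15 mm of where it was (horizontal distance between spacer_center and fellow_center below 0.038 m and z of spacer_center in the frame of feeder between 0.013 and 0.019 m and z of fellow_center in the frame of feeder between 0.013 and 0.019 m and angle between each of spacer_center, fellow_center's own z axis and vertical below 0.08 rad and value of joint plunger below 0.003 m and x of second_center in the frame of feeder between -0.008 and 0.008 m and x of third_center in the frame of feeder between -0.008 and 0.008 m and distance of nut_center from where it was at the start of the episode below 0.015 m and linear speed of each of spacer, fellow below 0.01 m/s).
It fails at once if a second spacer is fed out of the magazine (x of any of second_center, third_center in the frame of feeder above 0.01 m).
It fails at once if a spacer or the nut is lifted (10 mm or more) (z of any of spacer_center, fellow_center in the frame of feeder above 0.026 m or z of nut_center in the frame of feeder above 0.028 m or z of second_center in the frame of feeder above 0.038 m or z of third_center in the frame of feeder above 0.05 m).
It fails at once if the nut is pushed away (over 15 mm) (distance of nut_center from where it was at the start of the episode above 0.015 m).
It fails at once if the screwdriver, wrench or jar is moved more than 20 mm (distance of any of screwdriver, wrench, jar from where it was at the start of the episode above 0.02 m).
It also fails if it takes over 38 s, if anything falls off the work surface, if the arm or the gripper's body presses on something with over 40 N, if the wrist force passes 120 N, or if a joint passes its speed limit or range.

## Robot

A 6-joint arm with a two-finger parallel gripper is mounted at the origin on the work surface. World frame = base frame: x ahead of the robot, y to its left, z up, the work surface at z = 0. Lengths are in m, angles in degrees, forces in N, time in s.
With the tool pointing down it reaches from about 0.275 to 1 m from the base axis. Payload 8.4 kg.
Tool frame: the origin (TCP) lies between the finger pads; the fingertips stand 17 mm ahead of it and the grasp point (between the pads) lies 2 mm behind it; z points along the fingers, y is the line along which they close (so a half turn about z gives the same grasp; the last joint's range is limited). The gripper opens to 85 mm and grips with 20 to 120 N. Pads are 22 mm wide; open, the fingers measure 114 mm over their backs; the gripper's body (76 mm by 85 mm) begins 54 mm behind the grasp point. The pads swing forward as they close: fully open they stand 13 mm farther back than shut.
Start: joints at [-67.116, 20.225, 93.587, -0, 66.188, -0.138], TCP at [0.244, -0.575, 0.248] pointing down, gripper open.
Joint ranges: [-150.9, 150.9], [-52.94, 120.26], [3.33, 152.33], [-74.26, 254.26], [0, 154.13], [-172.89, 172.89]. Speed limits (degrees/s): [127.2, 127.2, 159.86, 180, 180, 180].

## Interface

Orientations are given as a 3x3 rotation matrix whose columns are the frame's x, y, z axes.
In Python, from station import state, optics, arm gives the robot as it stands.
- The arm moves only by the tool drive_tool, never from a script. Its argument "commands" is one flat list of numbers, 7 for each row, row after row: the shift along the tool's x, y, z in m, then the turn, a rotation vector about the tool's x, y, z in rad, then the gripper command: -1 is shut, 1 is fully open, values between are in proportion. A call has 1 to 12 rows; each row is the pose to reach, as a shift and turn from the pose commanded when the call began, along the tool's axes at that moment; what a row does not reach only later rows make up. A row lasts 1/12 s, in which the tool goes at most 41.7 mm and 7.16 degrees, less where a joint would pass 70% of its speed; a pose out of reach is approached as far as the arm can. A call with a gripper value outside its range is refused whole. The fingers move at their own pace and stop on an object; "squeeze" is the grip in N (left out, the last holds). Time passes only in rows, so rows that repeat a pose let the fingers close. It gives the time, the measured TCP pose, the force and the opening at its end, in the units of the state.
- state(): the state, without advancing time (a new reading comes with each control period).
- optics.camera(name): name is "scene" or "top" or "wrist"; returns the picture (420x560x3 uint8, red, green, blue); there is no depth.
- optics.camera_info(name): a dict with "camera_matrix" (3x3 intrinsics, pixels), "R" (3x3) and "t" (3): a world point X has camera coordinates R X + t; the wrist camera has in their place "mount" (4x4, takes a point from camera to tool coordinates, whose origin is the TCP and whose axes are the flange's). Camera axes: x right, y down, z forward; pixel columns grow to the right and rows downward; lengths in m; the calibration is good to about 2 mm. A picture is of the moment at which its call begins: read the wrist's pose just before it. camera_info takes no time and is no camera call.
- arm.job_done(): hands the job in, once; it reports no verdict.
The state is a dict: "clock": time; "qpos": joint angles; "dq": joint speeds; "joint_efforts": joint torques, N m; "position": TCP position; "tcp_rot": TCP orientation; "wrist_force": force on the tool from outside, world axes, zero at the start; "torque": the same for the moment, N m; "opening": opening from 0.0 (shut) to 1.0 (fully open).
Only numpy, scipy, OpenCV 4.12 (cv2) and the standard library are available. Lean on these libraries where they do the work, as an engineer would, in place of code of your own. Each camera call takes 0.05 s, during which the arm holds its last target. There are 200 camera calls.

## Working session

There is one attempt and no reset: what is moved stays moved. The work goes in short steps, Python scripts to look and compute and a tool call to move; the robot and the scene stay as the last step left them, time stands still between calls to the robot, and variables do not carry over. Pictures are saved under pics/ and viewed, on a budget of 10 in all, crops included, one or two more only if the job needs it, and the job is handed in when it is done.

Besides the shell and the picture viewer there is one more tool, called after "Request:" by a JSON object that holds its "api" and its "payload". drive_tool: Moves the arm, as the interface text tells. Its arguments: {"type":"object","properties":{"commands":{"type":"array"},"squeeze":{"type":"number"}},"required":["commands"]}

```bash
mkdir -p pics
python3 - <<'E'
from station import state, optics, arm
import cv2, json
s=state();print(s['clock'],s['position'],s['tcp_rot'],s['opening'])
for n in("top","scene"):
    cv2.imwrite(f"pics/{n}0.png",optics.camera(n)[:,:,::-1]);print(n,optics.camera_info(n))
print(optics.camera_info("wrist"))
E
```

```text
0.0 [ 0.24425747 -0.57480789  0.24755957] [[ 9.20356209e-01  3.91080731e-01 -5.56085219e-04]
 [ 3.91081126e-01 -9.20355332e-01  1.27067482e-03]
 [-1.48595591e-05 -1.38694789e-03 -9.99999038e-01]] 1.0015149647138388
top {'camera_matrix': array([[537.03505608,   0.        , 280.98569261],
       [  0.        , 537.03505608, 207.01948015],
       [  0.        ,   0.        ,   1.        ]]), 'R': array([[ 0.01173756, -0.9998452 , -0.01310754],
       [-0.98513279, -0.00931601, -0.1715418 ],
       [ 0.17139314,  0.01492615, -0.98508964]]), 't': array([0.01607006, 0.5510008 , 1.1861812 ])}
scene {'camera_matrix': array([[413.36440836,   0.        , 282.92482136],
       [  0.        , 413.36440836, 203.55872415],
       [  0.        ,   0.        ,   1.        ]]), 'R': array([[-0.40454318,  0.91451023,  0.00398033],
       [ 0.69557123,  0.31051311, -0.64789063],
       [-0.59373855, -0.25933114, -0.76172298]]), 't': array([ 0.20890337, -0.31200541,  1.42848932])}
{'camera_matrix': array([[295.17572248,   0.        , 283.80457108],
       [  0.        , 295.17572248, 212.60988762],
       [  0.        ,   0.        ,   1.        ]]), 'mount': array([[ 8.52295137e-04, -9.61037433e-01, -2.76416941e-01,
         6.98213268e-02],
       [ 9.99999476e-01,  6.62528503e-04,  7.79908779e-04,
        -1.95648937e-04],
       [-5.66387429e-04, -2.76417461e-01,  9.61037495e-01,
        -1.25927063e-01],
       [ 0.00000000e+00,  0.00000000e+00,  0.00000000e+00,
         1.00000000e+00]])}
```

View pics/top0.png

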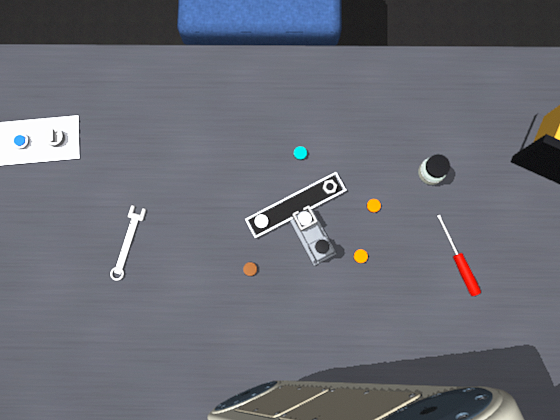

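View pics/scene0.png

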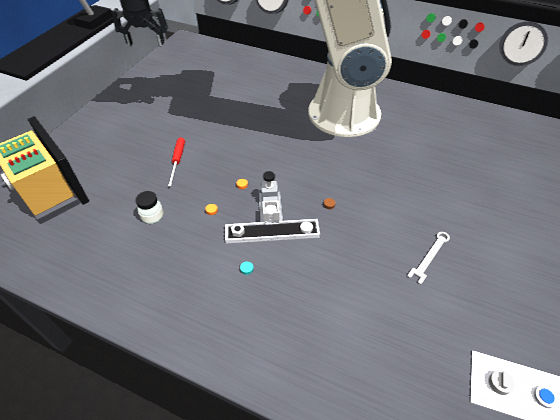

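The top view shows the cap at (322,247), magazine (305,218), fellow at (262,221) on the robot's left, and nut at (330,186). In the scene view the cap is at (269,176), fellow (307,228) and nut (237,230). Next I triangulate these.

```bash
cat > h.py <<'E'
import numpy as np, cv2
def ray(info,uv,T=None):
    d=np.linalg.inv(info["camera_matrix"])@np.array([*uv,1.])
    if T is None: R,t=info["R"],info["t"]; return -R.T@t,R.T@d
    M=T@info["mount"]; return M[:3,3],M[:3,:3]@d
def plane(r,z): o,d=r; return o+d*(z-o[2])/d[2]
def tri(r1,r2):
    A=np.stack([r1[1],-r2[1]],1); s=np.linalg.lstsq(A,r2[0]-r1[0],rcond=None)[0]
    p,q=r1[0]+s[0]*r1[1],r2[0]+s[1]*r2[1]; return (p+q)/2,np.linalg.norm(p-q)
def proj(info,X): c=info["camera_matrix"]@(info["R"]@X+info["t"]); return c[:2]/c[2]
def blob(mask,near):
    n,_,st,c=cv2.connectedComponentsWithStats(mask.astype(np.uint8)); k=[i for i in range(1,n) if st[i,4]>20]
    i=min(k,key=lambda i:np.hypot(*(c[i]-near))); return c[i],st[i]
E
python3 - <<'E'
from h import *
from station import optics
I={n:optics.camera_info(n) for n in("top","scene")}
im={n:cv2.imread(f"pics/{n}0.png") for n in I}
g={n:cv2.cvtColor(im[n],6) for n in I}
def win(m,c,r):
    o=np.zeros_like(m);x,y=c;o[y-r:y+r+1,x-r:x+r+1]=m[y-r:y+r+1,x-r:x+r+1];return o
P={"cap":((322,247),(269,176),11,"d"),"fellow":((262,221),(307,228),11,"w"),"nut":((330,186),(237,230),12,"w")}
for k,(a,b,r,m) in P.items():
    rr=[]
    for n,c in(("top",a),("scene",b)):
        M=(g[n]<55) if m=="d" else (g[n]>170)
        ce,st=blob(win(M.astype(np.uint8),c,r),c);print(k,n,ce.round(1),st); rr.append(ray(I[n],ce))
    z={"cap":.095,"fellow":.022,"nut":.026}[k]
    print(k,*[x if np.isscalar(x) else x.round(4) for x in tri(*rr)],*[plane(q,z).round(4) for q in rr])
# deck
q=g["top"]<40; ce,st=blob(q,(296,205));print("deck",ce,st)
n,l=cv2.connectedComponents(q.astype(np.uint8)); i=l[205,280]
ys,xs=np.where(l==i); b=cv2.boxPoints(cv2.minAreaRect(np.stack([xs,ys],1).astype(np.float32)))
for p in b: print(p.round(1),plane(ray(I["top"],p),.01).round(4))
for n,c,w in(("top",(305,220),60),("scene",(272,210),65)):
    cv2.imwrite(f"pics/c_{n}.png",cv2.resize(im[n][c[1]-w:c[1]+w,c[0]-w:c[0]+w],(600,600),interpolation=2)) 
v=np.hstack([cv2.resize(cv2.imread(f"pics/c_{n}.png"),(400,400)) for n in I]);cv2.imwrite("pics/c.png",v)
E
```

```text
cap top [324.  242.6] [317 240  12  10  23]
cap scene [268.7 176.2] [264 172  11  10  80]
cap [ 0.4633 -0.0698  0.0952] 0.008249769136087111 [ 0.4648 -0.0736  0.095 ] [ 0.4621 -0.0658  0.095 ]
fellow top [260.1 219.1] [251 210  17  18 192]
fellow scene [307.7 228.5] [296 219  23  20 310]
fellow [0.5261 0.0731 0.0175] 0.004033215349515901 [0.5261 0.0709 0.022 ] [0.5287 0.076  0.022 ]
nut top [329.4 186.3] [323 180  14  14 107]
nut scene [235.8 232.9] [225 223  25  20 286]
nut [ 0.6091 -0.0932  0.0089] 0.0017922805175732202 [ 0.6051 -0.091   0.026 ] [ 0.6199 -0.0868  0.026 ]
deck [264.78947368 226.18421053] [255 215  16  19  38]
[-0.  0.] [1.0882 0.7477 0.01  ]
[559.   0.] [ 1.0937 -0.6721  0.01  ]
[559. 419.] [ 0.0893 -0.5954  0.01  ]
[  0. 419.] [0.0714 0.6438 0.01  ]
```

View pics/c.png

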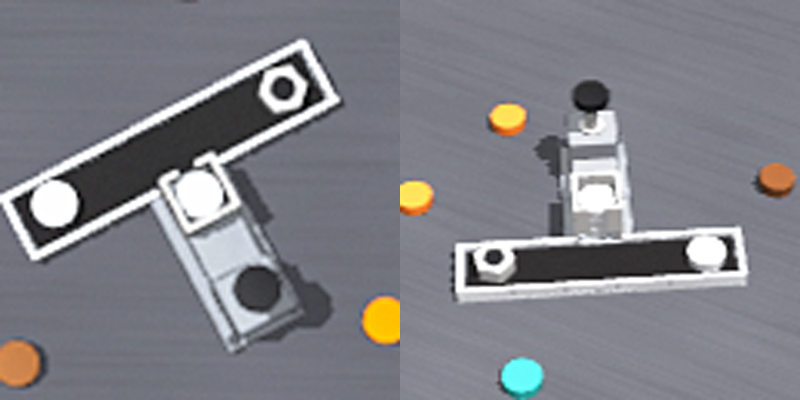

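The crop shows the cap, fellow and nut clearly; some masks had merged with the lips, so I'll use the centres read from the crop.

Run:
```python
from h import *
from station import optics,state
I={n:optics.camera_info(n) for n in("top","scene")}
P={"cap":((322.1,246.7),(268.7,176.2),.095),"fellow":((261.5,220.9),(306.4,226.2),.022),"nut":((329.9,186.7),(237.2,228.5),.026)}
for k,(a,b,z) in P.items():
    rr=[ray(I["top"],a),ray(I["scene"],b)];t,e=tri(*rr);print(k,t.round(4),round(e,4),*[plane(q,z).round(4) for q in rr])
C=np.array([plane(ray(I["top"],p),.015) for p in[(336.5,172.6),(347,190),(256.4,238),(245,220)]]);print(C.round(4))
print("yaw", [np.degrees(np.arctan2(-d[0],d[1])).round(2) for d in (C[3]-C[0],C[2]-C[1])], C.mean(0))
s=state();R=s['tcp_rot']
# shift to viewing pose: TCP above (0.46,0,0.30)
print(R.T@(np.array([.46,-.02,.30])-s['position']))
```

```text
cap [ 0.4562 -0.0693  0.0883] 0.0011 [ 0.4557 -0.0694  0.095 ] [ 0.4619 -0.0659  0.095 ]
fellow [0.5219 0.0686 0.0199] 0.0022 [0.5219 0.0675 0.022 ] [0.523  0.0701 0.022 ]
nut [ 0.6045 -0.0919  0.0233] 0.0012 [ 0.6042 -0.0922  0.026 ] [ 0.606  -0.0902  0.026 ]
[[ 0.641  -0.1089  0.015 ]
 [ 0.5989 -0.1335  0.015 ]
 [ 0.4824  0.079   0.015 ]
 [ 0.5247  0.1067  0.015 ]]
yaw [np.float64(28.34), np.float64(28.72)] [ 0.56175839 -0.01417292  0.015     ]
[ 0.41553966 -0.42634383 -0.05182499]
```

Feeder yaw is about 28.5° and its origin about (0.524,-0.034). Predicted cap position (0.4555,-0.071) agrees with the measurement, and fellow is at feeder (0.047,0.09). I'll move near the cap with fingers shut, then look with the wrist camera.

Request:
{"api": "drive_tool", "payload": {"commands": [0.032,-0.034,0,0,0,-0.01,-1,0.064,-0.068,0,0,0,-0.02,-1,0.096,-0.102,0,0,0,-0.03,-1,0.128,-0.137,0,0,0,-0.04,-1,0.16,-0.171,0,0,0,-0.05,-1,0.192,-0.205,0,0,0,-0.06,-1,0.224,-0.24,0,0,0,-0.07,-1,0.256,-0.274,0,0,0,-0.08,-1,0.288,-0.308,0,0,0,-0.09,-1,0.32,-0.343,0,0,0,-0.096,-1,0.353,-0.378,0,0,0,-0.096,-1,0.353,-0.378,0,0,0,-0.096,-1]}}

```text
clock: 1.1
position: [0.4156, -0.1034, 0.2483]
tcp_rot: [[0.879, 0.477, 0.0], [0.477, -0.879, -0.0], [0.0, 0.0, -1.0]]
wrist_force: [1.1, -1.0, -0.1]
opening: -0.003
```

Request:
{"api": "drive_tool", "payload": {"commands": [0,0,0,0,0,0,-1,0,0,0,0,0,0,-1,0,0,0,0,0,0,-1]}}

```text
clock: 1.35
position: [0.4154, -0.1054, 0.2481]
tcp_rot: [[0.878, 0.479, -0.001], [0.479, -0.878, -0.0], [-0.001, 0.0, -1.0]]
wrist_force: [-0.1, 0.6, -0.6]
opening: 0.001
```

Run:
```python
from h import *
from station import optics,state
s=state();np.savez("w1.npz",p=s['position'],R=s['tcp_rot']);print(s['clock'],s['position'],s['tcp_rot'].round(4),s['opening'])
cv2.imwrite("pics/w1.png",optics.camera("wrist")[:,:,::-1])
```

```text
1.35 [ 0.41538104 -0.10541879  0.24811574] [[ 8.779e-01  4.788e-01 -6.000e-04]
 [ 4.788e-01 -8.779e-01 -3.000e-04]
 [-7.000e-04  0.000e+00 -1.000e+00]] 0.0006404121840717579
```

View pics/w1.png

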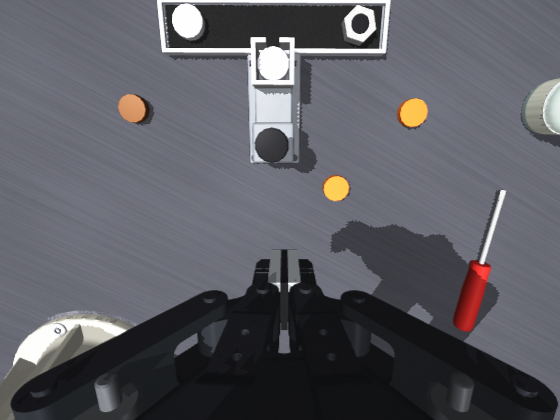

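The wrist view shows the cap at (271,145), top spacer (273,63), fellow (188,21), nut (359,24), with the tray lips horizontal, so yaw is matched.

```bash
cat >> h.py <<'E'
def wr(name,cap=None):
    from station import optics
    d=np.load(name+".npz");T=np.eye(4);T[:3,:3]=d['R'];T[:3,3]=d['p'];return optics.camera_info("wrist"),T,cv2.imread(f"pics/{name}.png")
def capc(img,near,r=30):
    x0,y0=np.array(near)-r;c=img[y0:y0+2*r,x0:x0+2*r].max(2)<58
    n,l,st,ce=cv2.connectedComponentsWithStats(cv2.morphologyEx(c.astype(np.uint8),cv2.MORPH_OPEN,np.ones((5,5))))
    i=1+np.argmax(st[1:,4]);k=max(cv2.findContours((l==i).astype(np.uint8),0,1)[0],key=len)
    (a,b),rad=cv2.minEnclosingCircle(k);return np.array([a+x0,b+y0]),ce[i]+[x0,y0],rad,st[i]
E
python3 - <<'E'
from h import *
from station import optics
i,T,im=wr("w1"); c=capc(im,(271,145));print(c)
r=ray(i,c[1],T)
for n,p in(("top",(322.1,246.7)),("scene",(268.7,176.2))): print(n,tri(r,ray(optics.camera_info(n),p)))
print(plane(r,.095), "diam", 2*c[2]/295*np.linalg.norm(plane(r,.095)-r[0]))
for k,p,z in(("fellow",(188,21),.022),("nut",(359,24),.026),("topspacer",(273,63),.046),("lipL",(163,52),.015),("lipR",(387,51),.015)):
    print(k,plane(ray(i,p,T),z).round(4))
E
```

```text
(array([280.5, 150.5]), array([281.65753425, 151.14383562]), 11.510964393615723, array([ 33,  26,  14,  20, 146], dtype=int32))
top (array([ 0.45681205, -0.07577444,  0.07443208]), np.float64(0.010375299163168646))
scene (array([ 0.45402551, -0.07580004,  0.0831711 ]), np.float64(0.010763436941968732))
[ 0.45726611 -0.08024724  0.095     ] diam 0.021835630280423898
fellow [0.5226 0.0672 0.022 ]
nut [ 0.6045 -0.0909  0.026 ]
topspacer [ 0.5264 -0.0324  0.046 ]
lipL [0.483  0.0821 0.015 ]
lipR [ 0.6014 -0.1324  0.015 ]
```

The cap mask split, but everything else agrees across views within 2 mm. I'll redo the cap with a circle fit.

Run:
```python
from h import *
from station import optics,state
i,T,im=wr("w1"); g=cv2.cvtColor(im,6)[105:185,231:311]
h=cv2.HoughCircles(cv2.resize(g,None,fx=4,fy=4,interpolation=2),cv2.HOUGH_GRADIENT,1,200,param1=100,param2=15,minRadius=50,maxRadius=90)[0]
print(h); c=h[0,:2]/4+[231,105]; print(c,h[0,2]/4)
r=ray(i,c,T)
for n,p in(("top",(322.1,246.7)),("scene",(268.7,176.2))): print(n,tri(r,ray(optics.camera_info(n),p)))
P=plane(r,.095);print(P,"diam",2*h[0,2]/4/295*(np.linalg.inv(T@i["mount"])@[*P,1])[2])
s=state();print("to cap, tool axes",s['tcp_rot'].T@(P-s['position']))
```

```text
[[163.5 159.5  69.4]]
[271.875 144.875] 17.35
top (array([ 0.45700545, -0.06982294,  0.08316427]), np.float64(0.0006494719645839609))
scene (array([ 0.45720736, -0.06896979,  0.08921951]), np.float64(0.0013692482203930831))
[ 0.45792635 -0.06961384  0.095     ] diam 0.03203428691731395
to cap, tool axes [ 0.05502737 -0.01165207  0.15308973]
```

Request:
{"api": "drive_tool", "payload": {"commands": [0.018,-0.004,0.03,0,0,0,-1,0.036,-0.008,0.06,0,0,0,-1,0.055,-0.0115,0.09,0,0,0,-1,0.055,-0.0115,0.115,0,0,0,-1,0.055,-0.0115,0.126,0,0,0,-1,0.055,-0.0115,0.126,0,0,0,-1,0.055,-0.0115,0.126,0,0,0,-1]}}

```text
clock: 1.98
position: [0.4578, -0.0705, 0.1219]
tcp_rot: [[0.88, 0.475, -0.002], [0.475, -0.88, 0.0], [-0.001, -0.001, -1.0]]
wrist_force: [0.0, -0.1, 0.6]
opening: -0.0
```

Run:
```python
from h import *
from station import optics,state
s=state();print(s['position'],s['tcp_rot'].T@(np.array([.457,-.0697,.112])-s['position']))
a=optics.camera("wrist");b=optics.camera("scene")[110:270,180:390]
v=np.hstack([cv2.resize(a,(400,300)),cv2.resize(b,(394,300),interpolation=2)]);cv2.imwrite("pics/w2.png",v[:,:,::-1])
```

```text
[ 0.4577987  -0.07047074  0.12190556] [-0.00032163 -0.00104845  0.00990704]
```

View pics/w2.png

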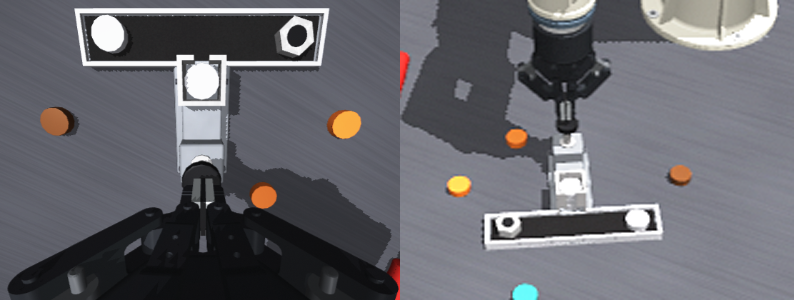

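The fingertips are directly above the cap in both views. Now pressing.

Request:
{"api": "drive_tool", "payload": {"commands": [0,-0.001,0.005,0,0,0,-1,0,-0.001,0.01,0,0,0,-1,0,-0.001,0.014,0,0,0,-1,0,-0.001,0.018,0,0,0,-1,0,-0.001,0.022,0,0,0,-1,0,-0.001,0.026,0,0,0,-1,0,-0.001,0.03,0,0,0,-1,0,-0.001,0.033,0,0,0,-1,0,-0.001,0.036,0,0,0,-1,0,-0.001,0.038,0,0,0,-1,0,-0.001,0.039,0,0,0,-1,0,-0.001,0.039,0,0,0,-1]}}

```text
clock: 3.08
position: [0.4586, -0.0685, 0.0834]
tcp_rot: [[0.878, 0.478, 0.001], [0.478, -0.878, -0.001], [0.001, 0.001, -1.0]]
wrist_force: [-0.6, -2.4, 6.3]
opening: -0.001
```

Request:
{"api": "drive_tool", "payload": {"commands": [0,0,0.0008,0,0,0,-1,0,0,0.0015,0,0,0,-1,0,0,0.0015,0,0,0,-1,0,0,0.0015,0,0,0,-1]}}

```text
clock: 3.42
position: [0.4586, -0.0685, 0.0821]
tcp_rot: [[0.878, 0.478, 0.001], [0.478, -0.878, -0.001], [0.001, 0.001, -1.0]]
wrist_force: [-0.2, -2.5, 5.7]
opening: -0.0
```

Request:
{"api": "drive_tool", "payload": {"commands": [0,0,0.001,0,0,0,-1,0,0,0.002,0,0,0,-1,0,0,0.002,0,0,0,-1,0,0,0.002,0,0,0,-1]}}

```text
clock: 3.75
position: [0.4588, -0.0685, 0.0817]
tcp_rot: [[0.878, 0.478, 0.002], [0.478, -0.878, -0.001], [0.001, 0.001, -1.0]]
wrist_force: [-7.2, -1.8, 35.5]
opening: 0.001
```

Force jumped to 35 N at tip height 64.7 mm, so the plunger is on its stop. Now I retract and look.

Request:
{"api": "drive_tool", "payload": {"commands": [0,0,-0.004,0,0,0,-1,0,0,-0.01,0,0,0,-1,0,0,-0.018,0,0,0,-1,0,0,-0.028,0,0,0,-1,0,0,-0.04,0,0,0,-1,0,0,-0.06,0,0,0,-1,0,0,-0.08,0,0,0,-1,0,0,-0.08,0,0,0,-1,0,0,-0.08,0,0,0,-1]}}

```text
clock: 4.5
position: [0.4583, -0.0681, 0.1607]
tcp_rot: [[0.879, 0.478, 0.002], [0.478, -0.879, -0.0], [0.002, 0.001, -1.0]]
wrist_force: [0.7, 0.0, 0.1]
opening: 0.001
```

Run:
```python
from h import *
from station import optics,state
s=state();np.savez("w3.npz",p=s['position'],R=s['tcp_rot']);print(s['clock'],s['position'],s['wrist_force'])
a=optics.camera("wrist");b=optics.camera("scene")[110:270,180:390]
cv2.imwrite("pics/w3.png",a[:,:,::-1])
v=np.hstack([a[:300,110:460][:, :],cv2.resize(b,(394,300),interpolation=2)]);cv2.imwrite("pics/v3.png",v[:,:,::-1])
```

```text
4.5 [ 0.45829768 -0.06810013  0.16072625] [0.717747   0.00169246 0.07034154]
```

View pics/v3.png

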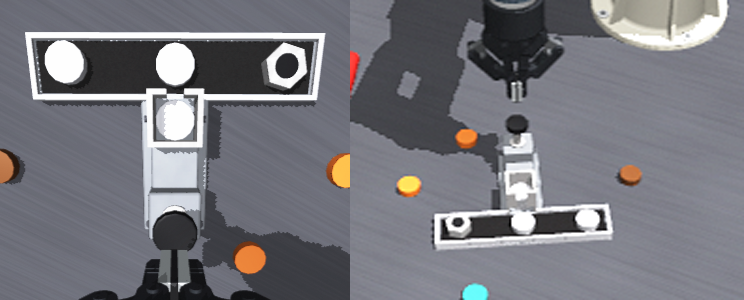

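One spacer is out at wrist px (285,64), fellow (176,62), nut (399,66), and the cap is back up. Next I compute the push.

Run:
```python
from h import *
from station import optics,state
i,T,im=wr("w3"); g=cv2.cvtColor(im,6)
h=cv2.HoughCircles(cv2.resize(g[30:100,140:440],None,fx=3,fy=3,interpolation=2),cv2.HOUGH_GRADIENT,1,90,param1=100,param2=15,minRadius=45,maxRadius=75)[0]
s=state()
for c in h:
    p=c[:2]/3+[140,30];P=plane(ray(i,p,T),.022);print(p.round(1),(c[2]/3).round(1),P.round(4),"tool",(s['tcp_rot'].T@(P-s['position'])).round(4))
# scene check of fed spacer height
b=np.array([180+(522-350)*210/394,110+224*160/300]);print(tri(ray(i,(285,64),T),ray(optics.camera_info("scene"),b)))
```

```text
[170.2  63.2] 23.3 [0.52   0.0708 0.022 ] tool [ 0.1215 -0.0919  0.1373]
[283.2  63.8] 21.5 [ 0.5636 -0.0103  0.022 ] tool [0.1211 0.0002 0.1372]
[400.2  69.8] 24.8 [ 0.6055 -0.0967  0.022 ] tool [0.1167 0.0961 0.1371]
(array([ 0.56525292, -0.0109181 ,  0.01515867]), np.float64(0.0003696633277338043))
```

Request:
{"api": "drive_tool", "payload": {"commands": [0.03,0.01,0,0,0,0,-1,0.06,0.02,0,0,0,0,-1,0.09,0.03,0,0,0,0,-1,0.12,0.041,0,0,0,0,-1,0.12,0.041,0.01,0,0,0,-1,0.12,0.041,0.03,0,0,0,-1,0.12,0.041,0.055,0,0,0,-1,0.12,0.041,0.08,0,0,0,-1,0.12,0.041,0.1,0,0,0,-1,0.12,0.041,0.115,0,0,0,-1,0.12,0.041,0.115,0,0,0,-1,0.12,0.041,0.115,0,0,0,-1]}}

```text
clock: 5.6
position: [0.5815, -0.0468, 0.0432]
tcp_rot: [[0.879, 0.477, -0.004], [0.477, -0.879, 0.0], [-0.003, -0.002, -1.0]]
wrist_force: [1.1, 0.5, 1.0]
opening: -0.002
```

Run:
```python
from h import *
from station import optics,state
s=state();print(s['clock'],s['position'],s['wrist_force'])
a=optics.camera("wrist");b=optics.camera("scene")[170:270,200:340]
v=np.hstack([cv2.resize(a,(400,300)),cv2.resize(b,(400,286),interpolation=2)[:300].copy() if 0 else cv2.resize(b,(400,300),interpolation=2)]);cv2.imwrite("pics/v4.png",v[:,:,::-1])
```

```text
5.6 [ 0.58145177 -0.04681115  0.04324467] [1.10685191 0.48351021 1.03495882]
```

View pics/v4.png

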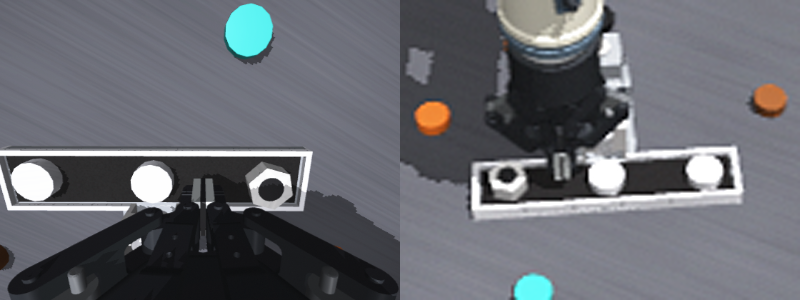

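The tips sit midway between the fed spacer and the nut. I'll lower and push slowly.

Request:
{"api": "drive_tool", "payload": {"commands": [0,0,0.006,0,0,0,-1,0,0,0.0115,0,0,0,-1,0,0,0.0115,0,0,0,-1,0,-0.005,0.0115,0,0,0,-1,0,-0.01,0.0115,0,0,0,-1,0,-0.014,0.0115,0,0,0,-1,0,-0.018,0.0115,0,0,0,-1,0,-0.022,0.0115,0,0,0,-1,0,-0.026,0.0115,0,0,0,-1,0,-0.03,0.0115,0,0,0,-1,0,-0.034,0.0115,0,0,0,-1,0,-0.038,0.0115,0,0,0,-1]}}

```text
clock: 6.7
position: [0.5647, -0.0132, 0.0333]
tcp_rot: [[0.879, 0.478, 0.0], [0.478, -0.879, -0.0], [0.0, 0.0, -1.0]]
wrist_force: [1.1, -0.2, 0.4]
opening: -0.003
```

Request:
{"api": "drive_tool", "payload": {"commands": [0,-0.003,0,0,0,0,-1,0,-0.006,0,0,0,0,-1,0,-0.009,0,0,0,0,-1,0,-0.012,0,0,0,0,-1,0,-0.015,0,0,0,0,-1,0,-0.017,0,0,0,0,-1,0,-0.017,0,0,0,0,-1,0,-0.017,0,0,0,0,-1]}}

```text
clock: 7.37
position: [0.5566, 0.0015, 0.0333]
tcp_rot: [[0.879, 0.478, -0.0], [0.478, -0.879, 0.0], [-0.0, -0.0, -1.0]]
wrist_force: [-0.4, -0.1, -0.5]
opening: -0.003
```

Run:
```python
from h import *
from station import optics,state
s=state();print(s['clock'],s['position'],s['wrist_force'])
np.savez("w5.npz",p=s['position'],R=s['tcp_rot']);a=optics.camera("wrist");b=optics.camera("scene")[170:270,220:360];cv2.imwrite("pics/w5.png",a[:,:,::-1])
v=np.hstack([cv2.resize(a[150:390,:320],(400,300)),cv2.resize(b,(400,300),interpolation=2)]);cv2.imwrite("pics/v5.png",v[:,:,::-1])
```

```text
7.3667 [0.55660754 0.00150104 0.0332581 ] [-0.37604772 -0.06019322 -0.49031859]
```

View pics/v5.png

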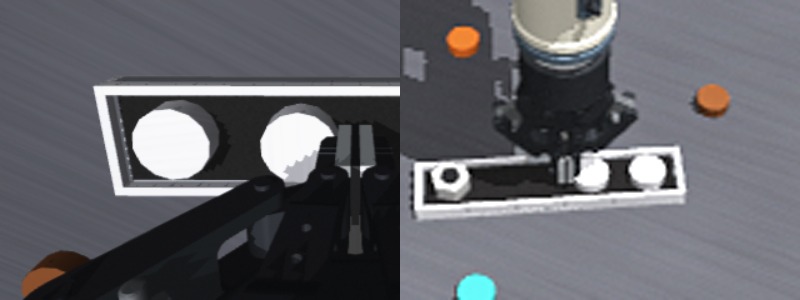

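The fed spacer has moved along with a gap of about 20 mm to the fellow. I'll push on and then check.

Request:
{"api": "drive_tool", "payload": {"commands": [0,-0.003,0,0,0,0,-1,0,-0.006,0,0,0,0,-1,0,-0.009,0,0,0,0,-1,0,-0.012,0,0,0,0,-1,0,-0.014,0,0,0,0,-1,0,-0.016,0,0,0,0,-1,0,-0.018,0,0,0,0,-1,0,-0.0195,0,0,0,0,-1,0,-0.0205,0,0,0,0,-1,0,-0.0215,0,0,0,0,-1,0,-0.0215,0,0,0,0,-1,0,-0.0215,0,0,0,0,-1]}}

```text
clock: 8.47
position: [0.5464, 0.0203, 0.0333]
tcp_rot: [[0.879, 0.477, -0.0], [0.477, -0.879, 0.0], [-0.0, -0.0, -1.0]]
wrist_force: [-0.6, 0.4, 0.7]
opening: 0.002
```

Run:
```python
from h import *
from station import optics,state
s=state();print(s['clock'],s['position'],s['wrist_force'])
np.savez("w6.npz",p=s['position'],R=s['tcp_rot']);a=optics.camera("wrist");b=optics.camera("scene")[170:270,220:360];cv2.imwrite("pics/w6.png",a[:,:,::-1])
v=np.hstack([cv2.resize(a[150:390,:320],(400,300)),cv2.resize(b,(400,300),interpolation=2)]);cv2.imwrite("pics/v6.png",v[:,:,::-1])
```

```text
8.4667 [0.54639956 0.02029098 0.03326557] [-0.6004539   0.39754738  0.67427181]
```

View pics/v6.png

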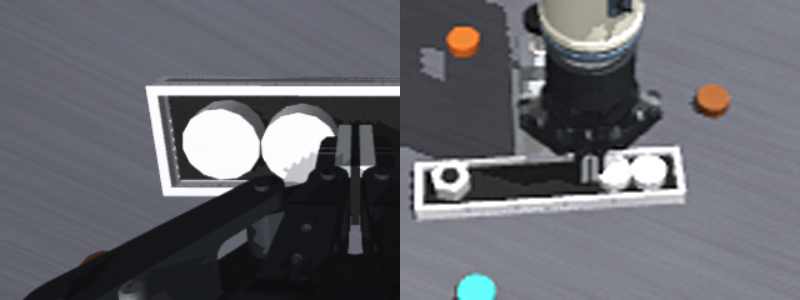

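The discs appear to be touching or under 1 mm apart. I'll nudge 1.5 mm more, then back off and rise.

Request:
{"api": "drive_tool", "payload": {"commands": [0,-0.001,0,0,0,0,-1,0,-0.0015,0,0,0,0,-1,0,-0.0015,0,0,0,0,-1,0,-0.0015,0,0,0,0,-1,0,0.003,0,0,0,0,-1,0,0.01,0,0,0,0,-1,0,0.018,0,0,0,0,-1,0,0.018,-0.02,0,0,0,-1,0,0.018,-0.05,0,0,0,-1,0,0.018,-0.085,0,0,0,-1,-0.03,0.018,-0.12,0,0,0,-1,-0.06,0.018,-0.14,0,0,0,-1]}}

```text
clock: 9.57
position: [0.5046, -0.0247, 0.176]
tcp_rot: [[0.878, 0.478, 0.004], [0.478, -0.878, -0.0], [0.004, 0.002, -1.0]]
wrist_force: [0.6, -0.5, 1.2]
opening: 0.002
```

Request:
{"api": "drive_tool", "payload": {"commands": [-0.03,0,0,0,0,0,-1,-0.06,0,0,0,0,0,-1,-0.06,0,0,0,0,0,-1,-0.06,0,0,0,0,0,-1]}}

```text
clock: 9.9
position: [0.4489, -0.054, 0.1737]
tcp_rot: [[0.88, 0.476, 0.001], [0.476, -0.88, -0.0], [0.0, 0.0, -1.0]]
wrist_force: [0.3, 0.4, -0.1]
opening: 0.001
```

Run:
```python
from h import *
from station import optics,state
s=state();print(s['clock'],s['position'],s['wrist_force'])
np.savez("w7.npz",p=s['position'],R=s['tcp_rot']);a=optics.camera("wrist");b=optics.camera("scene")[120:270,200:340];cv2.imwrite("pics/w7.png",a[:,:,::-1])
v=np.hstack([a[:300,60:480],cv2.resize(b,(280,300),interpolation=2)]);cv2.imwrite("pics/v7.png",v[:,:,::-1])
```

```text
9.9 [ 0.44887791 -0.05395246  0.1737422 ] [ 0.26894847  0.42966077 -0.0738743 ]
```

View pics/v7.png

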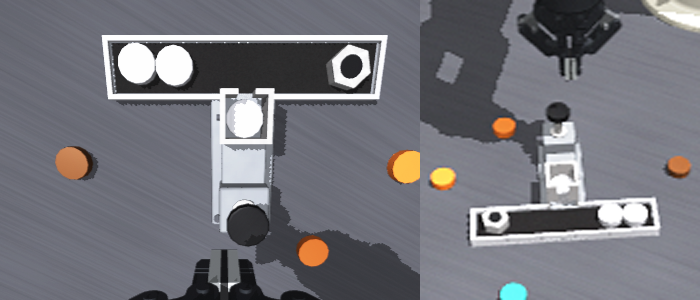

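The two spacers lie side by side at (197,63) and (234,65); the cap is up, the nut is in place and the magazine still holds its stack. I'll check the distances and hand in.

Run:
```python
from h import *
from station import arm
i,T,im=wr("w7")
a,b=[plane(ray(i,p,T),.022) for p in((197,63),(234,65))];print(a,b,"dist",np.linalg.norm(a-b)); print("nut",plane(ray(i,(411,67),T),.026))
if np.linalg.norm(a-b)<.0365: arm.job_done();print("handed in")
```

```text
[0.52173116 0.0698098  0.022     ] [0.53539414 0.04135233 0.022     ] dist 0.03156746535728367
nut [ 0.60495802 -0.09172397  0.026     ]
the job is handed in; nothing more can be done
handed in
```

I pressed the plunger once with closed fingertips until it hit its stop. The wrist force jumped to about 35 N with the fingertips 65 mm above the desk. I then let the plunger come back up, and one spacer came out onto the tray. I pushed that spacer along the tray until it rested against the loose one, backed the arm off, and handed the job in at about 10 s of the 38 s allowed. No verdict was reported.

**Last checks, from the wrist picture:**
- **Spacers:** the two centres are about 31.6 mm apart, where 32 mm is touching and 38 mm is the limit.
- **Nut:** it measured (0.605, -0.092) at the end against (0.6045, -0.092) at the start, so it has not moved.
- **Plunger and magazine:** the cap looks fully up, and the stack is still in the magazine. I judged both by eye.

**Measurements that disagreed or failed:**
- **Cap height:** triangulated at 83 to 89 mm against the 95 mm given. The cap's apparent diameter and the height at which the stop was felt both support 95 mm.
- **First colour masks:** several failed because they merged with the tray lips or split the cap. I replaced those with centres read from the pictures and a circle fit.

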